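Find the rocking lid on the wax-bead tray and press it home

TASK

One of the three identical lids on the wooden tray is not fully home and rocks on its stud. With a fingertip, press each lid once lightly near its edge, working from left to right as seen from the robot, to find which one rocks; only after trying all three, press the rocking lid down firmly at its centre until it is fully home and no longer rocks. Do not pinch or lift any lid, and leave the things around the tray where they are.

Things in the scene. Friction and masses are not known exactly. Their poses are not given: they have to be found in the camera images.
- tray: Wooden tray, fixed, 83 (x) x 231 (y) x 33 mm high. Origin: centre of its underside; y runs along the row of three lidded pans towards the left one, z up. Pan centres at y = +74 (left), 0, -74 mm (right). Frame top at z = 33, lid ledges at z = 26 mm. Lid tops: 36 mm when home, 40 mm on the loose one (any one of the three; exactly one is loose).
- lid_left: Cream-white square lid on the left pan, brass line and brass centre spot on top, 60 x 60 x 10 mm, 60 g, smooth, not fastened, 1.5 mm play in its recess. Origin: centre of its underside, z up; top face at +10 mm. Underside 26 mm above the tray's underside when home, 30 mm when loose. A home lid does not move when pressed.
- lid_middle: Cream-white square lid on the middle pan, brass line and brass centre spot on top, 60 x 60 x 10 mm, 60 g, smooth, not fastened, 1.5 mm play in its recess. Origin: centre of its underside, z up; top face at +10 mm. The loose lid, whichever it is, balances on a stud with a head 8 mm wide; pressed lightly (1 to 8 N) 20 to 28 mm off centre it tips about 0.1 rad (far edge rises) and levels on release.
- lid_right: Cream-white square lid on the right pan, brass line and brass centre spot on top, 60 x 60 x 10 mm, 60 g, smooth, not fastened, 1.5 mm play in its recess. Origin: centre of its underside, z up; top face at +10 mm. The loose lid's stud holds by friction: pressed at the centre with over 12 N (15 to 22 N is right) it goes down 4 mm and stays down; under 8 N it stays up.
- stamp_turned: Bystander, loose: small orange-brown hand stamp with a turned shaft standing upright, 26 mm wide, 54 mm high, beyond the tray. Origin: centre of its underside.
- stamp_table_b: Bystander, loose: reddish-brown wooden stamp block, 36 x 54 x 30 mm high, beyond the tray. Origin: centre of its underside.
- stamp_table_c: Bystander, loose: light wooden stamp block, 36 x 36 mm, 48 mm high, further back. Origin: centre of its underside.
- wax_green: Bystander, loose: stick of dark green sealing wax lying in front of the tray, 12 x 64 x 11 mm. Origin: centre of its underside.

How it is judged:
By the outcome, as a careful person would: the job done as asked, in the order asked, and still so for the second after the job is handed in, with the robot touching nothing.
It also fails if it takes over 48 s, if anything falls off the work surface, if the arm or the gripper's body presses on something with over 40 N, if the wrist force passes 120 N, or if a joint passes its speed limit or range.

ROBOT

A 7-joint arm with a two-finger parallel gripper is mounted at the origin on a cart in front of the work surface, level with it; the furniture and walls round the work are solid. World frame = base frame: x ahead of the robot, y to its left, z up, the work surface at z = 0. Lengths are in m, angles in rad, forces in N, time in s.
With the tool pointing down it reaches from about 0.425 to 0.925 m from the base axis. Payload 6.8 kg.
Tool frame: the origin (TCP) lies midway between the tips of the shut fingers; the grasp point (between the pads) lies 19 mm behind it; z points along the fingers, y is the line along which they close (so a half turn about z gives the same grasp; the last joint's range is limited). The gripper opens to 85 mm and grips with 20 to 120 N. Pads are 22 mm wide; open, the fingers measure 114 mm over their backs; the gripper's body (76 mm by 85 mm) begins 54 mm behind the grasp point. The pads swing forward as they close: fully open they stand 13 mm farther back than shut.
Start: joints at [1.071, 0.477, 0.022, 1.555, -0.011, 1.109, -0.083], TCP at [0.258, -0.624, 0.231] pointing down, gripper open.
Joint ranges: [-2.96, 2.96], [-0.34, 2.1], [-1.41, 1.46], [0.24, 2.44], [-1.37, 4.51], [0.17, 1.92], [-2.96, 2.96]. Speed limits (rad/s): [2.39, 2.39, 3.14, 3.14, 3.14, 3.14, 3.14].

INTERFACE

Orientations are given as a 3x3 rotation matrix whose columns are the frame's x, y, z axes.
In Python, from cell import arm gives the robot as it stands.
- The arm moves only by the tool send_rows, never from a script. Its argument "increments" is a list of rows, each a list of 5 numbers: the shift along the tool's x, y, z each as a share of 20 cm, from -1 to 1, then the turn about the tool's z as a share of pi/2 rad, from -1 to 1, then the opening in per cent of the stroke, from 0 (shut) to 100 (fully open). A call has 1 to 5 rows; each row shifts and turns the commanded pose from where the row before left it, along the tool's axes as they then stand; what a row does not reach is not made up. A row lasts 1/12 s, in which the tool goes at most 41.7 mm and 7.16 degrees, less where a joint would pass 70% of its speed; a pose out of reach is approached as far as the arm can. A call with a number of a shift or a turn outside -1 to 1 is refused whole. A call with a gripper value outside its range is refused whole. The fingers move at their own pace and stop on an object; "force" is the grip in N (left out, the last holds). Time passes only in rows, so rows that do not move let the fingers close. It gives the time, the measured TCP pose, the force, the opening and the grip force at its end, in the units of the state.
- arm.sense(): the state, without advancing time (a new reading comes with each control period).
- arm.snapshot(name): name is "side" or "top"; returns a dict with "img" (420x560x3 uint8, red, green, blue), "fov_y" (degrees; the focal length in pixels is half the picture's height over the tangent of half this angle, whatever the lens; pixels are square), "cx", "cy" (the principal point, pixels), "rvec" (rotation vector, rad) and "tvec" (3), from world to camera coordinates, as OpenCV has them. Camera axes: x right, y down, z forward; pixel columns grow to the right and rows downward; lengths in m; the calibration is good to about 2 mm. A picture is of the moment at which its call begins. There is no depth.
- arm.sign_off(): hands the job in; it is judged then, once.
The state is a dict: "t": time; "qpos": joint angles; "joint_vel": joint speeds; "joint_efforts": joint torques, N m; "ee_pos": TCP position; "tcp_rot": TCP orientation; "force": force on the tool from outside, world axes, zero at the start; "ft_torque": the same for the moment, N m; "grip_width": finger opening in m; "grasp_force": force on a finger pad.
Only numpy, scipy, OpenCV 4.12 (cv2) and the standard library are available. Lean on these libraries where they do the work, as an engineer would, in place of code of your own. Each camera call takes 0.05 s, during which the arm holds its last target. There are 200 camera calls.

## Working session

There is one attempt and no reset: what is moved stays moved. The work goes in short steps, Python scripts to look and compute and a tool call to move; the robot and the scene stay as the last step left them, time stands still between calls to the robot, and variables do not carry over. Pictures are saved under pics/ and viewed, at most 10 in all, crops included, and the job is handed in when it is done.

Besides the shell and the picture viewer there is one more tool, called as name(argument=value, ...), one argument or row to a line, values as JSON. send_rows: Moves the arm, as the interface text tells. Its arguments: {"type":"object","properties":{"increments":{"type":"array"},"force":{"type":"number"}},"required":["increments"]}

```bash
mkdir -p pics
python3 - <<'E'
from cell import arm
import cv2,numpy as np
for n in("top","side"):
    s=arm.snapshot(n); cv2.imwrite(f"pics/{n}0.png",s["img"][:,:,::-1]); print(n,s["fov_y"],s["cx"],s["cy"],s["rvec"],s["tvec"])
s=arm.sense(); print(s["t"],s["ee_pos"],np.round(s["tcp_rot"],3),s["force"],s["grip_width"])
E
```

```text
top 43.38345289225906 273.85145532288874 209.0541656456196 [ 2.11640589 -2.14344932  0.15986186] [0.26012025 0.5406941  0.85830856]
side 45.89150828090604 277.32217400267393 224.82840561466674 [ 2.26364567 -0.00367064  0.01637569] [-0.53261279  0.21285685  0.66473478]
0.1 [ 0.25753173 -0.62337579  0.23043629] [[ 0.924  0.382 -0.001]
 [ 0.382 -0.924  0.001]
 [-0.    -0.002 -1.   ]] [-0.48656872  0.01447875  0.35746896] 0.08535447717295638
```

View pics/top0.png

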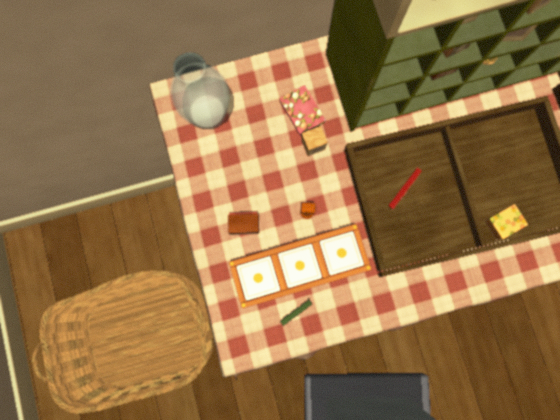

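View pics/side0.png

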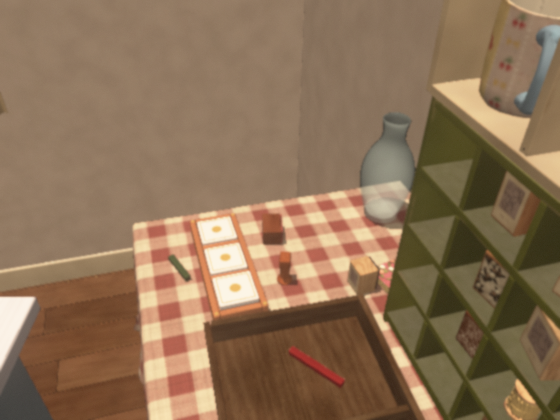

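Top view: tray spots at about (258,278), (300,265) and (342,252), with the wax in front at (296,312) and stamps beyond. Side view: spots at about (216,230), (226,258) and (236,288).

```bash
cat > h.py <<'E'
import cv2,numpy as np
from cell import arm
def cam(s):
    f=s["img"].shape[0]/2/np.tan(np.radians(s["fov_y"])/2)
    K=np.array([[f,0,s["cx"]],[0,f,s["cy"]],[0,0,1]]); R=cv2.Rodrigues(np.array(s["rvec"],float))[0]
    return K,R,np.array(s["tvec"],float)
def onplane(s,uv,z):
    K,R,t=cam(s); C=-R.T@t; d=R.T@np.linalg.solve(K,[*uv,1]); return C+d*(z-C[2])/d[2]
def tri(a,ua,b,ub):
    P=[K@np.c_[R,t] for K,R,t in(cam(a),cam(b))]
    X=cv2.triangulatePoints(P[0],P[1],np.array(ua,float).reshape(2,1),np.array(ub,float).reshape(2,1)).ravel(); return X[:3]/X[3]
def proj(s,X):
    K,R,t=cam(s); p=K@(R@np.array(X)+t); return p[:2]/p[2]
def blobs(m,lo,hi,roi):
    mm=np.zeros_like(m); x0,y0,x1,y1=roi; mm[y0:y1,x0:x1]=m[y0:y1,x0:x1]
    n,l,st,c=cv2.connectedComponentsWithStats(mm)
    return [(c[i],st[i,4],l==i) for i in range(1,n) if lo<=st[i,4]<=hi]
def spots(s,roi):
    hsv=cv2.cvtColor(s["img"],cv2.COLOR_RGB2HSV)
    return blobs(cv2.inRange(hsv,(14,110,150),(32,255,255)),12,200,roi)
def lids(s,roi):
    hsv=cv2.cvtColor(s["img"],cv2.COLOR_RGB2HSV)
    return blobs(cv2.inRange(hsv,(0,0,215),(179,45,255)),300,3000,roi)
E
python3 - <<'E'
from h import *
a=arm.snapshot("top"); b=arm.snapshot("side")
sa=sorted(spots(a,(225,220,380,315)),key=lambda q:q[0][0]); sb=sorted(spots(b,(185,205,275,320)),key=lambda q:q[0][1])
print([(np.round(q[0],1),q[1]) for q in sa],[(np.round(q[0],1),q[1]) for q in sb])
for p,q in zip(sa,sb): print(np.round(tri(a,p[0],b,q[0]),4),np.round(onplane(a,p[0],.036),4),np.round(onplane(b,q[0],.036),4))
for n,s,r in(("top",a,(225,220,380,315)),("side",b,(185,205,275,320))):
    for c,ar,m in lids(s,r):
        cn=max(cv2.findContours(m.astype(np.uint8),0,2)[0],key=cv2.contourArea)
        rc=cv2.boxPoints(cv2.minAreaRect(cn)); print(n,c.round(1),ar,[onplane(s,v,.036)[:2].round(3).tolist() for v in rc])
    hsv=cv2.cvtColor(s["img"],cv2.COLOR_RGB2HSV)
print("base px",proj(a,[.2,0,0]),proj(a,[.26,-.62,.23]))
for nm,uv,z in(("stampturn",(308,209),.054),("block",(243,222),.03),("blockc",(315,140),.048),("wax",(296,312),.011)): print(nm,onplane(a,uv,z).round(3))
E
```

```text
[(array([228.6, 237.2]), np.int32(31)), (array([257.6, 277.6]), np.int32(65)), (array([269.4, 310.9]), np.int32(94)), (array([278.6, 272.5]), np.int32(153)), (array([283.1, 248.2]), np.int32(29)), (array([285., 299.]), np.int32(56)), (array([286.1, 232.6]), np.int32(195)), (array([299.4, 265. ]), np.int32(62)), (array([322.3, 225.9]), np.int32(150)), (array([341.1, 252.6]), np.int32(66)), (array([356.9, 277.4]), np.int32(54)), (array([362.9, 247. ]), np.int32(161)), (array([374.1, 284.2]), np.int32(139))] [(array([216.2, 228.7]), np.int32(30)), (array([224.8, 256.9]), np.int32(39)), (array([234.7, 287.2]), np.int32(53)), (array([264.9, 302.6]), np.int32(17)), (array([216.1, 313.5]), np.int32(15))]
[0.4641 0.3248 0.0135] [0.4976 0.3318 0.036 ] [0.4282 0.2812 0.036 ]
[ 0.4344  0.2861 -0.0369] [0.4282 0.2822 0.036 ] [0.4484 0.2099 0.036 ]
[ 0.4089  0.2703 -0.1028] [0.3724 0.2628 0.036 ] [0.4683 0.1428 0.036 ]
[ 0.476   0.2503 -0.1257] [0.4364 0.2465 0.036 ] [0.5148 0.1119 0.036 ]
[ 0.4591  0.2296 -0.1153] [0.4774 0.2383 0.036 ] [0.4445 0.0911 0.036 ]
top [341.2 252.9] 1066 [[0.489, 0.175], [0.505, 0.119], [0.449, 0.104], [0.432, 0.16]]
top [299.5 265.6] 1076 [[0.468, 0.247], [0.484, 0.19], [0.428, 0.175], [0.412, 0.231]]
top [257.9 278. ] 1101 [[0.448, 0.319], [0.464, 0.262], [0.408, 0.246], [0.392, 0.302]]
side [215.7 230.5] 566 [[0.394, 0.297], [0.453, 0.315], [0.463, 0.26], [0.407, 0.243]]
side [224.7 258.8] 692 [[0.414, 0.226], [0.473, 0.244], [0.483, 0.189], [0.427, 0.172]]
side [234.5 289.3] 848 [[0.433, 0.16], [0.493, 0.178], [0.503, 0.121], [0.447, 0.105]]
base px [426.63732834 412.53980532] [966.45866419 397.9507952 ]
stampturn [0.542 0.195 0.054]
block [0.525 0.307 0.03 ]
blockc [0.665 0.18  0.048]
wax [0.369 0.218 0.011]
```

```bash
cat >> h.py <<'E'
def rel(target):
    "remaining shift to a world point in tool axes, shares of 20 cm"
    s=arm.sense(); return np.round(np.array(s["tcp_rot"]).T@(np.array(target)-s["ee_pos"])/.2,3)
E
python3 - <<'E'
from h import *
a=arm.snapshot("top"); b=arm.snapshot("side")
A=[(257.6,277.6),(299.4,265.0),(341.1,252.6)];B=[(216.2,228.7),(224.8,256.9),(234.7,287.2)]
for p,q in zip(A,B): print(np.round(tri(a,p,b,q),4),np.round(onplane(a,p,.036),4),np.round(onplane(b,q,.036),4))
P=np.array([(onplane(a,p,.037)+onplane(b,q,.037))/2 for p,q in zip(A,B)])
v=P[0]-P[2]; print("pitch",np.linalg.norm(v)/2,"ydir",v/np.linalg.norm(v)," yaw deg",np.degrees(np.arctan2(-v[0],v[1])))
print(P.mean(0))
R=arm.sense()["tcp_rot"]; print("tool x yaw",np.degrees(np.arctan2(R[1][0],R[0][0])))
for n,s in(("t",a),("s",b)):
    K,R,t=cam(s); print(n,-R.T@t)
print("shelf", onplane(a,(352,128),0), onplane(a,(560,75),0), onplane(a,(350,148),.05), onplane(a,(385,270),.05))
E
```

```text
[0.4281 0.2823 0.0351] [0.4281 0.2823 0.036 ] [0.4282 0.2813 0.036 ]
[0.4484 0.2109 0.0352] [0.4485 0.211  0.036 ] [0.4483 0.21   0.036 ]
[0.4686 0.1399 0.0392] [0.4687 0.1395 0.036 ] [0.4683 0.1428 0.036 ]
pitch 0.07305094984976279 ydir [-0.2761259   0.96112147  0.        ]  yaw deg 16.029121970336465
[0.44840353 0.21063286 0.037     ]
tool x yaw 22.447392756686884
t [0.39674886 0.2418963  0.93850027]
s [ 0.52323623 -0.37982498  0.59398114]
shelf [0.70107371 0.10793168 0.        ] [ 0.79750474 -0.28275226  0.        ] [0.64884735 0.11981311 0.05      ] [0.43766087 0.06887045 0.05      ]
```

send_rows(
  increments=[
    [0, 0, 0, 0.072, 0],
    [0.138, -0.145, 0, 0, 0],
    [0.138, -0.145, 0, 0, 0],
    [0.138, -0.145, 0, 0, 0],
    [0.138, -0.145, 0, 0, 0],
  ],
  force=40,
)

```text
t: 0.72
ee_pos: [0.3325, -0.4804, 0.2312]
tcp_rot: [[0.962, 0.275, 0.0], [0.275, -0.962, -0.0], [0.0, 0.0, -1.0]]
force: [0.9, -0.6, 0.4]
grip_width: 0.0255
grasp_force: 0.0
```

send_rows(
  increments=[
    [0.138, -0.145, 0, 0, 0],
    [0.138, -0.145, 0, 0, 0],
    [0.138, -0.145, 0, 0, 0],
    [0.138, -0.145, 0, 0, 0],
    [0.138, -0.145, 0, 0, 0],
  ],
)

```text
t: 1.13
ee_pos: [0.4253, -0.3028, 0.2316]
tcp_rot: [[0.961, 0.275, 0.0], [0.275, -0.961, -0.0], [0.0, 0.0, -1.0]]
force: [-0.1, -0.3, 0.6]
grip_width: 0.0003
grasp_force: 0.0
```

send_rows(
  increments=[
    [0.138, -0.145, 0, 0, 0],
    [0.138, -0.145, 0, 0, 0],
    [0.138, -0.145, 0, 0, 0],
    [0.02, -0.19, 0, 0, 0],
    [0.02, -0.19, 0, 0, 0],
  ],
)

```text
t: 1.55
ee_pos: [0.468, -0.1208, 0.2314]
tcp_rot: [[0.961, 0.276, 0.001], [0.276, -0.961, 0.0], [0.001, 0.0, -1.0]]
force: [0.2, 0.2, 0.5]
grip_width: -0.0002
grasp_force: 0.0
```

send_rows(
  increments=[
    [0.02, -0.19, 0, 0, 0],
    [0.02, -0.19, 0, 0, 0],
    [0.02, -0.19, 0, 0, 0],
    [0.02, -0.19, 0, 0, 0],
    [0.02, -0.19, 0, 0, 0],
  ],
)

```text
t: 1.97
ee_pos: [0.4336, 0.0668, 0.2316]
tcp_rot: [[0.961, 0.275, 0.001], [0.275, -0.961, -0.0], [0.001, 0.0, -1.0]]
force: [0.6, 0.6, 0.1]
grip_width: -0.0
grasp_force: 0.0
```

Run:
```python
from h import *
s=arm.sense(); R=np.array(s["tcp_rot"]); print(s["t"],s["ee_pos"],np.degrees(np.arctan2(R[1,0],R[0,0])),s["force"],s["grip_width"]); print(rel([.402,.275,.08]))
```

```text
1.9667 [0.43357848 0.06684657 0.23161709] 15.950688075287458 [0.59085675 0.55609579 0.0705096 ] -2.680978138930943e-05
[ 0.134 -1.044  0.758]
```

send_rows(
  increments=[
    [0.022, -0.174, 0.05, 0, 0],
    [0.022, -0.174, 0.1, 0, 0],
    [0.022, -0.174, 0.1, 0, 0],
    [0.022, -0.174, 0.1, 0, 0],
    [0.022, -0.174, 0.1, 0, 0],
  ],
)

```text
t: 2.38
ee_pos: [0.4072, 0.2401, 0.1408]
tcp_rot: [[0.962, 0.275, 0.001], [0.275, -0.962, 0.0], [0.001, -0.0, -1.0]]
force: [1.3, 0.6, 0.3]
grip_width: -0.0001
grasp_force: 0.0
```

send_rows(
  increments=[
    [0.022, -0.174, 0.1, 0, 0],
    [0, 0, 0.1, 0, 0],
    [0, 0, 0.05, 0, 0],
    [0, 0, 0, 0, 0],
    [0, 0, 0, 0, 0],
  ],
)

```text
t: 2.8
ee_pos: [0.4024, 0.2718, 0.0912]
tcp_rot: [[0.962, 0.273, -0.001], [0.273, -0.962, -0.001], [-0.001, 0.001, -1.0]]
force: [-1.1, -0.2, 0.7]
grip_width: -0.0
grasp_force: 0.0
```

Run:
```python
from h import *
s=arm.sense(); print(s["t"],s["ee_pos"],s["force"],s["joint_vel"]); print(rel([.402,.275,.045]))
for n in ("top","side"):
    a=arm.snapshot(n); u,v=proj(a,s["ee_pos"]).astype(int); im=a["img"][max(v-90,0):v+60,max(u-80,0):u+120,::-1]; cv2.imwrite(f"pics/{n}1.png",cv2.resize(im,None,fx=3.5,fy=3.5)); print(n,u,v)
```

```text
2.8 [0.40236377 0.27183868 0.09122817] [-1.14575701 -0.21611919  0.74017405] [ 0.01493836 -0.02665931 -0.00546181 -0.01574009 -0.00147097 -0.00021614
 -0.00126757]
[ 0.003 -0.016  0.231]
top 262 292
side 197 206
```

View pics/side1.png

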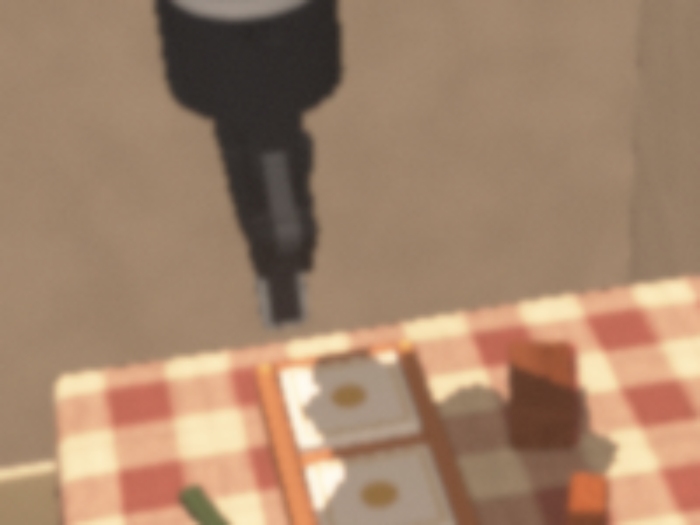

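The side crop shows the shut fingers, with the tip at crop (283,322), hanging above the front (robot-side) edge of the left lid; the way down is free.

send_rows(
  increments=[
    [0.003, -0.016, 0.08, 0, 0],
    [0, 0, 0.08, 0, 0],
    [0, 0, 0.06, 0, 0],
    [0, 0, 0, 0, 0],
    [0, 0, 0, 0, 0],
  ],
)

```text
t: 3.32
ee_pos: [0.4021, 0.2759, 0.0475]
tcp_rot: [[0.962, 0.274, -0.0], [0.274, -0.962, -0.001], [-0.0, 0.001, -1.0]]
force: [-0.6, 0.7, 0.0]
grip_width: -0.0001
grasp_force: 0.0
```

send_rows(
  increments=[
    [0, 0, 0, 0, 0],
    [0, 0, 0, 0, 0],
  ],
)

```text
t: 3.48
ee_pos: [0.4025, 0.2768, 0.0482]
tcp_rot: [[0.962, 0.275, 0.001], [0.275, -0.962, 0.001], [0.002, -0.0, -1.0]]
force: [0.1, 0.1, -0.8]
grip_width: -0.0001
grasp_force: 0.0
```

send_rows(
  increments=[
    [0, 0, 0.01, 0, 0],
    [0, 0, 0.01, 0, 0],
    [0, 0, 0, 0, 0],
  ],
)

```text
t: 3.73
ee_pos: [0.4018, 0.2764, 0.0432]
tcp_rot: [[0.961, 0.275, 0.0], [0.275, -0.961, -0.0], [-0.0, 0.0, -1.0]]
force: [-0.2, 0.3, 0.7]
grip_width: -0.0002
grasp_force: 0.0
```

send_rows(
  increments=[
    [0, 0, 0.005, 0, 0],
    [0, 0, 0.005, 0, 0],
    [0, 0, 0.005, 0, 0],
    [0, 0, 0, 0, 0],
  ],
)

```text
t: 4.07
ee_pos: [0.4017, 0.2764, 0.0401]
tcp_rot: [[0.961, 0.275, -0.0], [0.275, -0.961, -0.0], [-0.0, 0.0, -1.0]]
force: [-0.3, -0.4, -0.6]
grip_width: -0.0002
grasp_force: 0.0
```

send_rows(
  increments=[
    [0, 0, 0.005, 0, 0],
    [0, 0, 0, 0, 0],
  ],
)

```text
t: 4.23
ee_pos: [0.4018, 0.2765, 0.0392]
tcp_rot: [[0.961, 0.275, -0.0], [0.275, -0.961, -0.0], [-0.0, 0.0, -1.0]]
force: [-0.5, 0.9, 0.2]
grip_width: 0.0001
grasp_force: 0.0
```

send_rows(
  increments=[
    [0, 0, 0.005, 0, 0],
    [0, 0, 0, 0, 0],
  ],
)

```text
t: 4.4
ee_pos: [0.4018, 0.2765, 0.0382]
tcp_rot: [[0.961, 0.275, -0.0], [0.275, -0.961, -0.0], [-0.0, 0.0, -1.0]]
force: [-0.5, -0.3, -0.1]
grip_width: -0.0001
grasp_force: 0.0
```

send_rows(
  increments=[
    [0, 0, 0.005, 0, 0],
    [0, 0, 0, 0, 0],
  ],
)

```text
t: 4.57
ee_pos: [0.4018, 0.2764, 0.0372]
tcp_rot: [[0.961, 0.275, -0.0], [0.275, -0.961, -0.0], [-0.0, 0.0, -1.0]]
force: [-0.2, 0.1, 0.1]
grip_width: 0.0001
grasp_force: 0.0
```

send_rows(
  increments=[
    [0, 0, 0.003, 0, 0],
    [0, 0, 0, 0, 0],
  ],
)

```text
t: 4.73
ee_pos: [0.4018, 0.2765, 0.0366]
tcp_rot: [[0.961, 0.275, -0.0], [0.275, -0.961, -0.0], [-0.0, 0.0, -1.0]]
force: [0.1, 0.6, -0.6]
grip_width: -0.0
grasp_force: 0.0
```

send_rows(
  increments=[
    [0, 0, 0.003, 0, 0],
    [0, 0, 0, 0, 0],
  ],
)

```text
t: 4.9
ee_pos: [0.4019, 0.2766, 0.0361]
tcp_rot: [[0.961, 0.275, 0.0], [0.275, -0.961, 0.0], [0.0, 0.0, -1.0]]
force: [-0.4, 0.3, 0.0]
grip_width: 0.0004
grasp_force: 0.0
```

send_rows(
  increments=[
    [0, 0, 0.003, 0, 0],
    [0, 0, 0, 0, 0],
  ],
)

```text
t: 5.07
ee_pos: [0.4019, 0.2766, 0.0361]
tcp_rot: [[0.961, 0.275, 0.0], [0.275, -0.961, -0.0], [0.0, 0.0, -1.0]]
force: [-2.2, -1.3, 8.4]
grip_width: 0.0
grasp_force: 4.2
```

send_rows(
  increments=[
    [0, 0, 0.002, 0, 0],
    [0, 0, 0, 0, 0],
  ],
)

```text
t: 5.23
ee_pos: [0.4019, 0.2766, 0.036]
tcp_rot: [[0.961, 0.275, 0.001], [0.275, -0.961, -0.0], [0.0, 0.001, -1.0]]
force: [-3.3, -3.0, 13.3]
grip_width: 0.0002
grasp_force: 6.7
```

Left lid: contact at 36.1 mm with no give, so it is home. The stiffness is about 12 N/mm, so I'll take finer steps from here.

send_rows(
  increments=[
    [0, 0, -0.04, 0, 0],
    [0, 0, -0.06, 0, 0],
    [0, 0.1, 0, 0, 0],
    [0, 0.14, 0, 0, 0],
    [0, 0.14, 0, 0, 0],
  ],
)

```text
t: 5.65
ee_pos: [0.4232, 0.2036, 0.0562]
tcp_rot: [[0.961, 0.277, 0.001], [0.277, -0.961, 0.001], [0.002, -0.001, -1.0]]
force: [0.8, -0.6, -0.4]
grip_width: 0.0001
grasp_force: 0.0
```

send_rows(
  increments=[
    [0, 0, 0, 0, 0],
    [0, 0, 0, 0, 0],
    [0, 0, 0.02, 0, 0],
    [0, 0, 0.02, 0, 0],
    [0, 0, 0, 0, 0],
  ],
)

```text
t: 6.07
ee_pos: [0.422, 0.2045, 0.0465]
tcp_rot: [[0.961, 0.277, -0.001], [0.277, -0.961, 0.0], [-0.001, -0.0, -1.0]]
force: [0.7, 0.5, -0.8]
grip_width: 0.0002
grasp_force: 0.0
```

send_rows(
  increments=[
    [0, 0, 0, 0, 0],
    [0, 0, 0, 0, 0],
  ],
)

```text
t: 6.23
ee_pos: [0.4224, 0.2041, 0.047]
tcp_rot: [[0.961, 0.276, -0.0], [0.276, -0.961, 0.0], [-0.0, -0.0, -1.0]]
force: [0.1, 0.7, 0.1]
grip_width: -0.0001
grasp_force: 0.0
```

send_rows(
  increments=[
    [0, 0, 0.01, 0, 0],
    [0, 0, 0.01, 0, 0],
    [0, 0, 0.005, 0, 0],
    [0, 0, 0, 0, 0],
    [0, 0, 0, 0, 0],
  ],
)

```text
t: 6.65
ee_pos: [0.4227, 0.2034, 0.042]
tcp_rot: [[0.961, 0.275, -0.0], [0.275, -0.961, -0.0], [-0.0, 0.0, -1.0]]
force: [0.5, 0.1, -0.0]
grip_width: -0.0003
grasp_force: 0.0
```

send_rows(
  increments=[
    [0, 0, 0.002, 0, 0],
    [0, 0, 0.002, 0, 0],
    [0, 0, 0.002, 0, 0],
    [0, 0, 0, 0, 0],
  ],
)

```text
t: 6.98
ee_pos: [0.4227, 0.2034, 0.0409]
tcp_rot: [[0.961, 0.275, 0.0], [0.275, -0.961, -0.0], [-0.0, 0.0, -1.0]]
force: [-0.4, -0.3, -0.0]
grip_width: -0.0002
grasp_force: 0.0
```

send_rows(
  increments=[
    [0, 0, 0.002, 0, 0],
    [0, 0, 0.002, 0, 0],
    [0, 0, 0, 0, 0],
  ],
)

```text
t: 7.23
ee_pos: [0.4227, 0.2034, 0.0401]
tcp_rot: [[0.961, 0.275, -0.0], [0.275, -0.961, -0.0], [-0.0, 0.0, -1.0]]
force: [-0.0, -0.1, 0.6]
grip_width: -0.0
grasp_force: 0.0
```

send_rows(
  increments=[
    [0, 0, 0.003, 0, 0],
    [0, 0, 0.002, 0, 0],
    [0, 0, 0, 0, 0],
  ],
)

```text
t: 7.48
ee_pos: [0.4227, 0.2034, 0.039]
tcp_rot: [[0.961, 0.275, -0.0], [0.275, -0.961, -0.0], [-0.0, 0.0, -1.0]]
force: [0.6, -0.2, 0.9]
grip_width: 0.0004
grasp_force: 0.0
```

send_rows(
  increments=[
    [0, 0, 0.003, 0, 0],
    [0, 0, 0.002, 0, 0],
    [0, 0, 0, 0, 0],
  ],
)

```text
t: 7.73
ee_pos: [0.4227, 0.2034, 0.038]
tcp_rot: [[0.961, 0.275, -0.0], [0.275, -0.961, -0.0], [-0.0, 0.0, -1.0]]
force: [0.3, -0.5, -0.5]
grip_width: -0.0003
grasp_force: 0.0
```

send_rows(
  increments=[
    [0, 0, 0.003, 0, 0],
    [0, 0, 0.002, 0, 0],
    [0, 0, 0, 0, 0],
  ],
)

```text
t: 7.98
ee_pos: [0.4227, 0.2034, 0.037]
tcp_rot: [[0.961, 0.275, -0.0], [0.275, -0.961, -0.0], [-0.0, 0.0, -1.0]]
force: [0.1, 0.4, -0.2]
grip_width: 0.0001
grasp_force: 0.0
```

send_rows(
  increments=[
    [0, 0, 0.003, 0, 0],
    [0, 0, 0.001, 0, 0],
    [0, 0, 0, 0, 0],
  ],
)

```text
t: 8.23
ee_pos: [0.4227, 0.2035, 0.0362]
tcp_rot: [[0.961, 0.275, -0.0], [0.275, -0.961, 0.0], [-0.0, -0.0, -1.0]]
force: [-0.3, 0.3, 0.3]
grip_width: 0.0001
grasp_force: 0.0
```

send_rows(
  increments=[
    [0, 0, 0.001, 0, 0],
    [0, 0, 0, 0, 0],
  ],
)

```text
t: 8.4
ee_pos: [0.4228, 0.2034, 0.0361]
tcp_rot: [[0.961, 0.275, 0.0], [0.275, -0.961, -0.0], [0.0, 0.0, -1.0]]
force: [-0.7, -0.3, 0.1]
grip_width: -0.0002
grasp_force: 0.1
```

send_rows(
  increments=[
    [0, 0, 0.001, 0, 0],
    [0, 0, 0, 0, 0],
  ],
)

```text
t: 8.57
ee_pos: [0.4228, 0.2034, 0.0361]
tcp_rot: [[0.961, 0.275, 0.0], [0.275, -0.961, -0.0], [0.0, 0.0, -1.0]]
force: [-1.2, -1.1, 3.4]
grip_width: -0.0
grasp_force: 2.0
```

Middle lid: 3.4 N at 36.1 mm with no give, so it is home. Next, the right lid.

send_rows(
  increments=[
    [0, 0, -0.04, 0, 0],
    [0, 0, -0.06, 0, 0],
    [0, 0.1, 0, 0, 0],
    [0, 0.134, 0, 0, 0],
    [0, 0.134, 0, 0, 0],
  ],
)

```text
t: 8.98
ee_pos: [0.4434, 0.1327, 0.0567]
tcp_rot: [[0.961, 0.277, 0.001], [0.277, -0.961, 0.001], [0.001, -0.0, -1.0]]
force: [0.3, -1.0, 0.4]
grip_width: 0.0002
grasp_force: 0.0
```

send_rows(
  increments=[
    [0, 0, 0, 0, 0],
    [0, 0, 0, 0, 0],
    [0, 0, 0.02, 0, 0],
    [0, 0, 0.025, 0, 0],
    [0, 0, 0, 0, 0],
  ],
)

```text
t: 9.4
ee_pos: [0.4422, 0.1336, 0.0461]
tcp_rot: [[0.961, 0.277, -0.001], [0.277, -0.961, 0.0], [-0.001, -0.0, -1.0]]
force: [0.6, -0.1, 0.2]
grip_width: 0.0004
grasp_force: 0.0
```

send_rows(
  increments=[
    [0, 0, 0, 0, 0],
    [0, 0, 0, 0, 0],
    [0, 0, 0.01, 0, 0],
    [0, 0, 0.01, 0, 0],
    [0, 0, 0, 0, 0],
  ],
)

```text
t: 9.82
ee_pos: [0.4428, 0.1327, 0.0426]
tcp_rot: [[0.961, 0.275, -0.0], [0.275, -0.961, -0.0], [-0.0, 0.0, -1.0]]
force: [-0.4, 0.4, -0.2]
grip_width: -0.0001
grasp_force: 0.0
```

send_rows(
  increments=[
    [0, 0, 0.004, 0, 0],
    [0, 0, 0.003, 0, 0],
    [0, 0, 0.003, 0, 0],
    [0, 0, 0, 0, 0],
  ],
)

```text
t: 10.15
ee_pos: [0.443, 0.1326, 0.0408]
tcp_rot: [[0.961, 0.275, -0.0], [0.275, -0.961, -0.0], [-0.0, 0.0, -1.0]]
force: [0.4, 0.2, -0.9]
grip_width: 0.0002
grasp_force: 0.0
```

send_rows(
  increments=[
    [0, 0, 0.001, 0, 0],
    [0, 0, 0.001, 0, 0],
    [0, 0, 0, 0, 0],
  ],
)

```text
t: 10.4
ee_pos: [0.443, 0.1326, 0.0405]
tcp_rot: [[0.961, 0.275, 0.0], [0.275, -0.961, -0.0], [0.0, 0.0, -1.0]]
force: [-0.3, 0.2, -0.2]
grip_width: -0.0002
grasp_force: 0.0
```

send_rows(
  increments=[
    [0, 0, 0.002, 0, 0],
    [0, 0, 0, 0, 0],
  ],
)

```text
t: 10.57
ee_pos: [0.443, 0.1327, 0.0401]
tcp_rot: [[0.961, 0.275, 0.0], [0.275, -0.961, 0.0], [0.0, 0.0, -1.0]]
force: [0.4, -0.7, 0.1]
grip_width: 0.0001
grasp_force: 0.0
```

send_rows(
  increments=[
    [0, 0, 0.001, 0, 0],
    [0, 0, 0, 0, 0],
  ],
)

```text
t: 10.73
ee_pos: [0.443, 0.1327, 0.0399]
tcp_rot: [[0.961, 0.275, 0.0], [0.275, -0.961, -0.0], [0.0, 0.0, -1.0]]
force: [-0.3, 0.9, 1.4]
grip_width: 0.0005
grasp_force: 0.1
```

send_rows(
  increments=[
    [0, 0, 0.001, 0, 0],
    [0, 0, 0, 0, 0],
  ],
)

```text
t: 10.9
ee_pos: [0.443, 0.1327, 0.0397]
tcp_rot: [[0.961, 0.275, 0.0], [0.275, -0.961, 0.0], [0.0, -0.0, -1.0]]
force: [0.1, 0.4, -0.2]
grip_width: -0.0004
grasp_force: 0.1
```

Contact at 39.9 mm and it gives under almost no force: this one rocks. I'll continue the light press a little.

send_rows(
  increments=[
    [0, 0, 0.002, 0, 0],
    [0, 0, 0, 0, 0],
  ],
)

```text
t: 11.07
ee_pos: [0.443, 0.1327, 0.0393]
tcp_rot: [[0.961, 0.275, -0.0], [0.275, -0.961, -0.0], [-0.0, 0.0, -1.0]]
force: [0.4, -0.3, -0.2]
grip_width: -0.0
grasp_force: 0.1
```

send_rows(
  increments=[
    [0, 0, 0.002, 0, 0],
    [0, 0, 0, 0, 0],
  ],
)

```text
t: 11.23
ee_pos: [0.443, 0.1327, 0.0388]
tcp_rot: [[0.961, 0.275, -0.0], [0.275, -0.961, -0.0], [-0.0, 0.0, -1.0]]
force: [0.8, 0.3, -0.2]
grip_width: -0.0001
grasp_force: 0.1
```

send_rows(
  increments=[
    [0, 0, 0.001, 0, 0],
    [0, 0, 0, 0, 0],
  ],
)

```text
t: 11.4
ee_pos: [0.443, 0.1327, 0.0387]
tcp_rot: [[0.961, 0.275, -0.0], [0.275, -0.961, -0.0], [-0.0, 0.0, -1.0]]
force: [0.0, -0.2, -0.3]
grip_width: 0.0001
grasp_force: 0.1
```

send_rows(
  increments=[
    [0, 0, 0.001, 0, 0],
    [0, 0, 0, 0, 0],
  ],
)

```text
t: 11.57
ee_pos: [0.443, 0.1327, 0.0385]
tcp_rot: [[0.961, 0.275, 0.0], [0.275, -0.961, -0.0], [0.0, 0.0, -1.0]]
force: [0.8, -1.2, 0.6]
grip_width: 0.0002
grasp_force: 0.1
```

send_rows(
  increments=[
    [0, 0, 0.001, 0, 0],
    [0, 0, 0, 0, 0],
  ],
)

```text
t: 11.73
ee_pos: [0.443, 0.1327, 0.0383]
tcp_rot: [[0.961, 0.275, -0.0], [0.275, -0.961, -0.0], [-0.0, -0.0, -1.0]]
force: [0.1, -0.4, -1.0]
grip_width: 0.0
grasp_force: 0.1
```

send_rows(
  increments=[
    [0, 0, 0.0015, 0, 0],
    [0, 0, 0, 0, 0],
  ],
)

```text
t: 11.9
ee_pos: [0.443, 0.1327, 0.038]
tcp_rot: [[0.961, 0.275, -0.0], [0.275, -0.961, -0.0], [-0.0, 0.0, -1.0]]
force: [0.1, -0.4, -0.2]
grip_width: 0.0001
grasp_force: 0.1
```

send_rows(
  increments=[
    [0, 0, 0.0015, 0, 0],
    [0, 0, 0, 0, 0],
  ],
)

```text
t: 12.07
ee_pos: [0.443, 0.1327, 0.0377]
tcp_rot: [[0.961, 0.275, 0.0], [0.275, -0.961, 0.0], [0.0, -0.0, -1.0]]
force: [0.2, 0.2, 0.7]
grip_width: -0.0002
grasp_force: 0.4
```

send_rows(
  increments=[
    [0, 0, 0.0015, 0, 0],
    [0, 0, 0, 0, 0],
  ],
)

```text
t: 12.23
ee_pos: [0.4431, 0.1327, 0.0375]
tcp_rot: [[0.961, 0.275, 0.0], [0.275, -0.961, -0.0], [0.0, 0.0, -1.0]]
force: [-1.9, -0.6, 3.6]
grip_width: -0.0
grasp_force: 1.8
```

The right lid tipped 2.4 mm at the fingertip, then bottomed at 3.6 N. Release, rise and move over its centre.

send_rows(
  increments=[
    [0, 0, -0.01, 0, 0],
    [0, 0, -0.04, 0, 0],
    [0, 0, -0.06, 0, 0],
    [0, 0, -0.1, 0, 0],
    [0, 0, 0, 0, 0],
  ],
)

```text
t: 12.65
ee_pos: [0.4447, 0.1335, 0.0824]
tcp_rot: [[0.961, 0.275, 0.004], [0.275, -0.961, 0.001], [0.004, -0.0, -1.0]]
force: [1.0, 0.7, 0.9]
grip_width: 0.0003
grasp_force: 0.0
```

Run:
```python
from h import *
s=arm.sense(); print(s["t"],s["ee_pos"],s["force"])
b=arm.snapshot("side"); a=arm.snapshot("top")
for q in spots(b,(185,205,275,320)): print(q[0].round(1),q[1],onplane(b,q[0],.036).round(4),onplane(b,q[0],.040).round(4))
for X in ([.4686,.140],[.4686,.1413]): print(X, rel([*X,.05]))
cv2.imwrite("pics/side2.png",cv2.resize(b["img"][180:330,150:350,::-1],None,fx=3.5,fy=3.5))
```

```text
12.65 [0.44472784 0.13350927 0.08238018] [0.95980723 0.7314608  0.8678568 ]
[234.8 286.5] 22 [0.4684 0.1444 0.036 ] [0.4688 0.1406 0.04  ]
[215.9 313.2] 19 [0.4442 0.0917 0.036 ] [0.4447 0.0883 0.04  ]
[0.4686, 0.14] [ 0.129 -0.     0.152]
[0.4686, 0.1413] [ 0.131 -0.007  0.152]
```

View pics/side2.png

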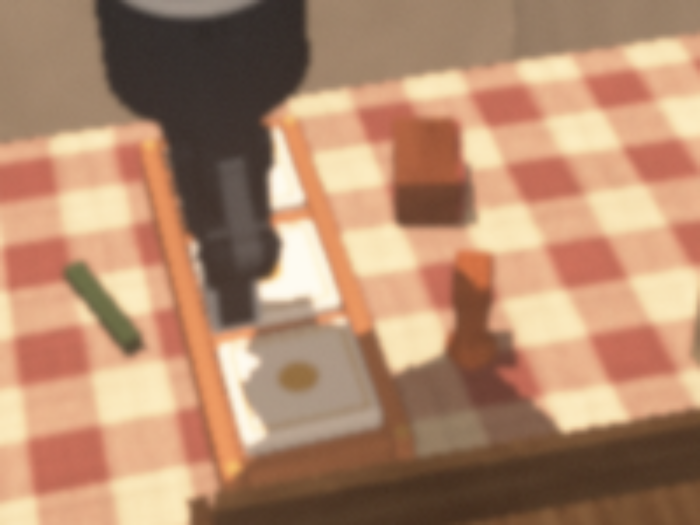

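The crop shows the right lid level and standing proud, with its side face visible and its spot at crop (298,377), full-frame (235,287). The other lids and the things around the tray are undisturbed.

send_rows(
  increments=[
    [0.06, 0, 0, 0, 0],
    [0.069, 0, 0, 0, 0],
    [0, 0, 0.06, 0, 0],
    [0, 0, 0.06, 0, 0],
    [0, 0, 0.04, 0, 0],
  ],
)

```text
t: 13.17
ee_pos: [0.4665, 0.1392, 0.0455]
tcp_rot: [[0.961, 0.275, -0.003], [0.275, -0.961, -0.001], [-0.003, 0.0, -1.0]]
force: [0.3, 0.4, -0.3]
grip_width: 0.0003
grasp_force: 0.0
```

send_rows(
  increments=[
    [0, 0, 0, 0, 0],
    [0, 0, 0, 0, 0],
    [0, 0, 0, 0, 0],
    [0, 0, 0, 0, 0],
  ],
)

```text
t: 13.5
ee_pos: [0.4679, 0.1399, 0.0477]
tcp_rot: [[0.961, 0.275, 0.0], [0.275, -0.961, 0.0], [0.0, 0.0, -1.0]]
force: [1.3, -0.6, -0.9]
grip_width: -0.0002
grasp_force: 0.0
```

Run:
```python
from h import *
s=arm.sense(); print(s["t"],s["ee_pos"],s["force"],rel([.4686,.140,.0405]))
```

```text
13.5 [0.46788749 0.13986243 0.04773512] [ 1.33122086 -0.61731702 -0.90734169] [0.004 0.    0.036]
```

send_rows(
  increments=[
    [0.003, 0, 0.012, 0, 0],
    [0, 0, 0.012, 0, 0],
    [0, 0, 0.01, 0, 0],
    [0, 0, 0, 0, 0],
    [0, 0, 0, 0, 0],
  ],
)

```text
t: 13.92
ee_pos: [0.4683, 0.1399, 0.0405]
tcp_rot: [[0.961, 0.275, -0.0], [0.275, -0.961, -0.0], [-0.0, 0.0, -1.0]]
force: [-0.0, -0.3, 0.5]
grip_width: -0.0001
grasp_force: 0.0
```

send_rows(
  increments=[
    [0, 0, 0.002, 0, 0],
    [0, 0, 0.002, 0, 0],
    [0, 0, 0.002, 0, 0],
    [0, 0, 0, 0, 0],
  ],
)

```text
t: 14.25
ee_pos: [0.4685, 0.14, 0.04]
tcp_rot: [[0.961, 0.275, 0.0], [0.275, -0.961, -0.0], [0.0, 0.0, -1.0]]
force: [-1.5, -0.1, 8.4]
grip_width: 0.0
grasp_force: 3.8
```

send_rows(
  increments=[
    [0, 0, 0.002, 0, 0],
    [0, 0, 0.002, 0, 0],
    [0, 0, 0, 0, 0],
  ],
)

```text
t: 14.5
ee_pos: [0.4685, 0.14, 0.0394]
tcp_rot: [[0.961, 0.275, 0.001], [0.275, -0.961, -0.0], [0.0, 0.001, -1.0]]
force: [-3.2, -1.4, 9.8]
grip_width: 0.0001
grasp_force: 5.0
```

send_rows(
  increments=[
    [0, 0, 0.003, 0, 0],
    [0, 0, 0.003, 0, 0],
    [0, 0, 0.003, 0, 0],
    [0, 0, 0.003, 0, 0],
    [0, 0, 0, 0, 0],
  ],
)

```text
t: 14.92
ee_pos: [0.4685, 0.14, 0.037]
tcp_rot: [[0.961, 0.275, 0.001], [0.275, -0.961, -0.0], [0.0, 0.001, -1.0]]
force: [-1.8, -2.0, 9.4]
grip_width: -0.0002
grasp_force: 5.1
```

send_rows(
  increments=[
    [0, 0, 0.002, 0, 0],
    [0, 0, 0.002, 0, 0],
    [0, 0, 0, 0, 0],
  ],
)

```text
t: 15.17
ee_pos: [0.4685, 0.14, 0.0362]
tcp_rot: [[0.961, 0.275, 0.001], [0.275, -0.961, -0.0], [0.0, 0.001, -1.0]]
force: [-3.2, -1.1, 11.1]
grip_width: 0.0002
grasp_force: 5.3
```

send_rows(
  increments=[
    [0, 0, 0.002, 0, 0],
    [0, 0, 0.002, 0, 0],
    [0, 0, 0, 0, 0],
  ],
)

```text
t: 15.42
ee_pos: [0.4685, 0.14, 0.036]
tcp_rot: [[0.961, 0.275, 0.001], [0.275, -0.961, -0.001], [0.0, 0.001, -1.0]]
force: [-5.5, -2.5, 19.5]
grip_width: 0.0006
grasp_force: 9.8
```

Fully down: 19.5 N at 36.0 mm, the same height as the home lids. Retract and check.

send_rows(
  increments=[
    [0, 0, -0.01, 0, 0],
    [0, 0, -0.06, 0, 0],
    [0, 0, -0.15, 0, 0],
    [0, 0, -0.2, 0, 0],
    [0, 0, -0.2, 0, 0],
  ],
)

```text
t: 15.83
ee_pos: [0.4673, 0.1399, 0.16]
tcp_rot: [[0.961, 0.276, -0.002], [0.276, -0.961, 0.0], [-0.002, -0.001, -1.0]]
force: [2.3, 0.3, 0.7]
grip_width: -0.0001
grasp_force: 0.0
```

send_rows(
  increments=[
    [0, 0.19, -0.05, 0, 0],
    [0, 0.19, 0, 0, 0],
    [0, 0.19, 0, 0, 0],
    [0, 0.19, 0, 0, 0],
    [0, 0.19, 0, 0, 0],
  ],
)

```text
t: 16.25
ee_pos: [0.5209, -0.0445, 0.1697]
tcp_rot: [[0.961, 0.275, 0.001], [0.275, -0.961, -0.0], [0.001, 0.0, -1.0]]
force: [0.0, 0.4, -0.2]
grip_width: -0.0003
grasp_force: 0.0
```

send_rows(
  increments=[
    [0, 0.19, 0, 0, 0],
    [0, 0.1, 0, 0, 0],
    [0, 0, 0, 0, 0],
    [0, 0, 0, 0, 0],
    [0, 0, 0, 0, 0],
  ],
)

```text
t: 16.67
ee_pos: [0.5364, -0.0973, 0.1689]
tcp_rot: [[0.961, 0.276, -0.0], [0.276, -0.961, 0.001], [0.0, -0.001, -1.0]]
force: [0.7, 0.0, 0.6]
grip_width: -0.0003
grasp_force: 0.0
```

Run:
```python
from h import *
s=arm.sense(); print(s["t"],s["ee_pos"],s["force"])
b=arm.snapshot("side"); a=arm.snapshot("top")
pick=lambda L,x,y:min(L,key=lambda q:np.hypot(q[0][0]-x,q[0][1]-y))[0]
sa=spots(a,(225,220,380,315)); sb=spots(b,(185,205,275,320))
for p,q in zip([(258,278),(299,265),(341,252)],[(216,229),(225,257),(235,288)]):
    u,v=pick(sa,*p),pick(sb,*q); print(u.round(1),v.round(1),tri(a,u,b,v).round(4))
cv2.imwrite("pics/side3.png",b["img"][:,:,::-1]); cv2.imwrite("pics/top3.png",a["img"][:,:,::-1])
```

```text
16.6667 [ 0.53636257 -0.09734534  0.16894512] [0.68309278 0.0431345  0.57502848]
[257.7 277.7] [216.1 228.9] [0.4278 0.2821 0.0349]
[299.3 265. ] [224.9 256.8] [0.4485 0.2111 0.0352]
[341.  252.8] [235.4 289. ] [0.469  0.1397 0.0352]
```

View pics/side3.png

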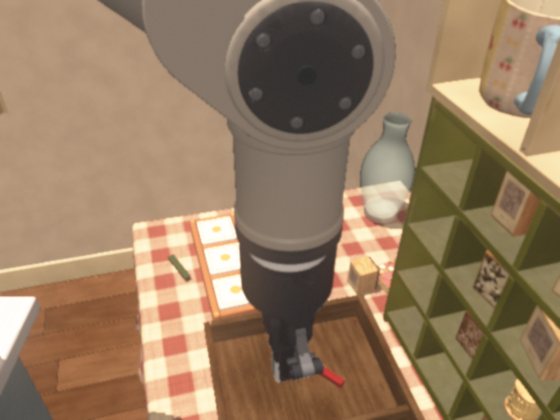

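View pics/top3.png

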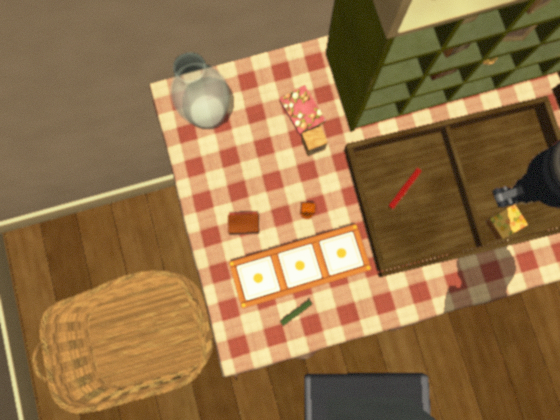

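All three lids now measure the same height (about 35 mm by triangulation; spots at (258,278), (299,265), (341,253)). The stamps and the wax have not moved, and the arm is clear.

```bash
python3 -c "
from cell import arm
print(arm.sign_off())"
```

```text
the job is handed in; nothing more can be done
None
```

The right lid was the one that rocked; after trying all three left to right I pressed it home at its centre with 19.5 N, and all three now sit level with nothing around the tray moved, though my edge press on the left lid briefly reached about 13 N, firmer than "lightly".

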